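# One turn of the case press wheel

## Robot

A 7-joint arm with a two-finger parallel gripper is mounted at the origin on a cart in front of the work surface, level with it; the furniture and walls round the work are solid. World frame = base frame: x ahead of the robot, y to its left, z up, the work surface at z = 0. Lengths are in m, angles in degrees, forces in N, time in s.
With the tool pointing down it reaches from about 0.35 to 0.9 m from the base axis. Payload 19.9 kg.
Tool frame: the origin (TCP) lies midway between the tips of the shut fingers; the grasp point (between the pads) lies 19 mm behind it; z points along the fingers, y is the line along which they close (so a half turn about z gives the same grasp; the last joint's range is limited). The gripper opens to 94 mm and grips with 3 to 60 N. Pads are 16 mm wide; open, the fingers measure 119 mm over their backs; the gripper's body (75 mm by 177 mm) begins 78 mm behind the grasp point.
Start: joints at [63.512, 23.915, -0.59, 92.452, 0.269, 63.638, -3.037], TCP at [0.255, -0.57, 0.205] pointing down, gripper open.
Joint ranges: [-161.28, 161.28], [-22.2, 115.67], [-73.04, 71.86], [3.21, 147.25], [-68.34, 248.33], [10.77, 114.83], [-161.83, 161.83]. Speed limits (degrees/s): [108.29, 108.29, 136.94, 136.94, 172.46, 172.46, 172.46].

## Interface

Orientations are given as a 3x3 rotation matrix whose columns are the frame's x, y, z axes.
In Python, from rig import robot gives the robot as it stands.
- The arm moves only by the shell command python3 -m inch 'ROWS' [OPENING] [FORCE]. ROWS is JSON, a list of rows, each a list of 6 numbers: the shift along the tool's x, y, z in units of 60 cm (1.0 is 60 cm), then the turn, a rotation vector about the tool's x, y, z in units of 180 degrees (1.0 is 180 degrees). A call has 1 to 12 rows; each row is the pose to reach, as a shift and turn from the pose commanded when the call began, along the tool's axes at that moment, turning the shorter way round; what a row does not reach only later rows make up. A row lasts 1/10 s, in which the tool goes at most 50 mm and 8.59 degrees, less where a joint would pass 70% of its speed; a pose out of reach is approached as far as the arm can. A call with a number of a shift or a turn outside -1 to 1 is refused whole. A call with a gripper value outside its range is refused whole. OPENING is the opening in per cent of the stroke, from 0 (shut) to 100 (fully open), set as the call begins (- or left out, the last holds). The fingers move at their own pace and stop on an object; FORCE is the grip in N (left out, the last holds). Time passes only in rows, so rows that repeat a pose let the fingers close. It gives the time, the measured TCP pose, the force, the opening and the grip force at its end, in the units of the state.
- robot.sense(): the state, without advancing time (a new reading comes with each control period).
- robot.get_image(name): name is "scene" or "top"; returns a dict with "pixels" (480x640x3 uint8, red, green, blue), "fx", "fy", "cx", "cy" (pixels), "origin" and "rotation" of the camera in the world. Camera axes: x right, y down, z forward; pixel columns grow to the right and rows downward; lengths in m; the calibration is good to about 2 mm. A picture is of the moment at which its call begins. There is no depth.
- robot.job_done(): hands the job in; it is judged then, once.
Trained networks look in the newest picture that a camera, given by its name, has taken for a name from the list of things; names that differ only in an ending like _2 or _b are one class to them, and where a whole thing is asked for, a point or a joint stands for the part that bears it (a point fixed in the world has none). Each returns a list of dicts, best first, with "conf" (0 to 1); they miss things now and then, are a little off and sometimes report something else, mostly with a low value. They report only what shows in the picture. A call takes as long as a camera call. They do not tell look-alikes from the thing itself.
- robot.boxes_of(camera, label): "uv" ([column, row] in pixels, amid what is visible of it).
- robot.spot_point(camera, label): "uv" ([column, row] in pixels: a listed point, or the origin of a listed thing).
The state is a dict: "time_s": time; "joints": joint angles; "qvel": joint speeds; "joint_torque": joint torques, N m; "eef_pos": TCP position; "tcp_rot": TCP orientation; "ft_force": force on the tool from outside, world axes, zero at the start; "moment": the same for the moment, N m; "grip_width": opening from 0.0 (shut) to 1.0 (fully open); "grip_force": force on a finger pad.
Only numpy, scipy, OpenCV 4.12 (cv2) and the standard library are available. Lean on these libraries where they do the work, as an engineer would, in place of code of your own. Each camera call takes 0.05 s, during which the arm holds its last target. There are 200 camera calls.

## Task

Wind the die of the small watch-case press down by one thread pitch: with the fingertips, push the upright handle of its hand wheel round clockwise (seen from above) through exactly one full turn, so that the handle ends where it began, and leave it. Only push the handle, never take it between the fingers, and do not disturb the two press dies and the eye loupe that stand round the press.

Things in the scene. Friction and masses are not known exactly. Their poses are not given: they have to be found in the camera images.
- wheel_hub (a point): fixed point on the vertical axis of the hand wheel, in the middle plane of its rim, 122 mm above the worktop. The wheel lies level on top of a grey two-column press (base 100 x 130 mm, fixed to the worktop, standing at any small yaw). Rim: circle of radius 60 mm, steel bar 12 mm thick; three spokes; the hub, 32 mm across, stands 15 mm above this point
- spoke_handle: the upright black handle on the rim, where one spoke meets it: a plain vertical post 14 mm in diameter and 44 mm high, a sleeve that can spin on its own pin, its axis 60 mm from the wheel axis. Origin at the centre of its foot, 8 mm above the middle plane of the rim (130 mm above the worktop).
- handle_top (a point): centre of the handle's top end, 174 mm above the worktop
- press_wheel (a joint): angle of the hand wheel in rad, growing clockwise seen from above; at 0 the handle points to the press's own -x side. It starts anywhere between -2.9 and 2.9 and counts on through whole turns (one full turn adds 6.283; no stop is met). The wheel stays where it is left; a push of about 2 N at the handle turns it. Each clockwise turn lowers the upper die 10 mm; it does not reach the watch case below
- brass_die: loose brass-coloured turned die, 22 mm across, 26 mm high, beside the press; origin at the centre of its underside. Must be left alone
- steel_die: loose bright steel ring-shaped die, 34 mm across, 16 mm high, beside the press; origin at the centre of its underside. Must be left alone
- eye_loupe: loose black waisted eye loupe, 35 mm across, 39 mm high, behind the press; origin at the centre of its underside. Must be left alone
Mind the look-alikes: they are no part of the job. There is more than one size of the part that bears wheel_hub; the job needs the smallest.

How it is judged:
By the outcome, as a careful person would: the job done as asked, in the order asked, and still so for the second after the job is handed in, with the robot touching nothing.
It also fails if it takes over 54 s, if anything falls off the work surface, if the arm or the gripper's body presses on something with over 40 N, if the wrist force passes 120 N, or if a joint passes its speed limit or range.

## Working session

There is one attempt and no reset: what is moved stays moved. The work goes in short steps, Python scripts to look and compute and a shell command to move; the robot and the scene stay as the last step left them, time stands still between calls to the robot, and variables do not carry over. Pictures are saved under pics/ and viewed, at most 10 in all, crops included, and the job is handed in when it is done.

```bash
mkdir -p pics; ls
cat > h.py <<'E'
import numpy as np,cv2
from rig import robot
def ray(im,uv):
    d=np.array([(uv[0]-im["cx"])/im["fx"],(uv[1]-im["cy"])/im["fy"],1.])
    return np.array(im["origin"]),np.array(im["rotation"])@d
def atz(im,uv,z):
    o,d=ray(im,uv); return o+d*(z-o[2])/d[2]
def proj(im,p):
    c=np.array(im["rotation"]).T@(np.array(p)-np.array(im["origin"])); return [im["cx"]+im["fx"]*c[0]/c[2],im["cy"]+im["fy"]*c[1]/c[2]]
def save(im,name): cv2.imwrite("pics/"+name,im["pixels"][:,:,::-1])
E
python3 - <<'E'
from h import *
s=robot.sense();print(s["time_s"],s["eef_pos"],s["tcp_rot"],s["ft_force"])
for c in("top","scene"):
    im=robot.get_image(c);save(im,c+"0.png");print(c,im["origin"],im["fx"])
    for l,z in(("wheel_hub",.122),("spoke_handle",.13),("handle_top",.174),("brass_die",0),("steel_die",0),("eye_loupe",0)):
        for r in robot.spot_point(c,l)[:4]: print(l,np.round(r["conf"],2),np.round(r["uv"]),atz(im,r["uv"],z).round(3))
E
```

```text
pics
0.0 [ 0.2551575  -0.57013842  0.2048419 ] [[ 9.12763041e-01  4.08489062e-01 -5.62149695e-04]
 [ 4.08489443e-01 -9.12762409e-01  1.07692512e-03]
 [-7.31969752e-05 -1.21260967e-03 -9.99999262e-01]] [-0.69055528 -0.14347088  0.08723736]
top [-0.02655022 -0.16742766  1.43667781] 527.1694394116109
wheel_hub 0.65 [177. 293.] [0.368 0.22  0.122]
wheel_hub 0.56 [478. 310.] [ 0.374 -0.562  0.122]
wheel_hub 0.55 [284. 250.] [ 0.507 -0.048  0.122]
spoke_handle 0.64 [192. 318.] [0.302 0.167 0.13 ]
spoke_handle 0.58 [274. 235.] [ 0.546 -0.017  0.13 ]
handle_top 0.62 [273. 230.] [ 0.54  -0.017  0.174]
handle_top 0.47 [187. 314.] [0.301 0.169 0.174]
brass_die 0.51 [250. 276.] [0.47  0.056 0.   ]
steel_die 0.49 [334. 253.] [ 0.557 -0.185  0.   ]
eye_loupe 0.5 [266. 236.] [0.598 0.02  0.   ]
scene [-0.33318855  0.27226321  1.17517706] 500.6520418920995
wheel_hub 0.97 [214. 327.] [0.39  0.207 0.122]
wheel_hub 0.8 [290. 258.] [ 0.506 -0.049  0.122]
spoke_handle 0.67 [243. 341.] [0.315 0.16  0.13 ]
spoke_handle 0.4 [271. 250.] [ 0.548 -0.012  0.13 ]
handle_top 0.56 [241. 325.] [0.33  0.154 0.174]
handle_top 0.38 [271. 241.] [ 0.541 -0.013  0.174]
brass_die 0.54 [261. 311.] [0.463 0.066 0.   ]
steel_die 0.57 [326. 255.] [ 0.562 -0.191  0.   ]
eye_loupe 0.45 [258. 273.] [0.595 0.024 0.   ]
```

View pics/top0.png

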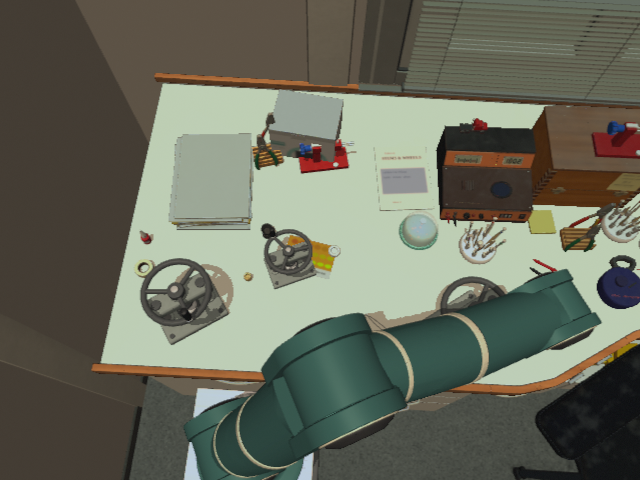

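View pics/scene0.png

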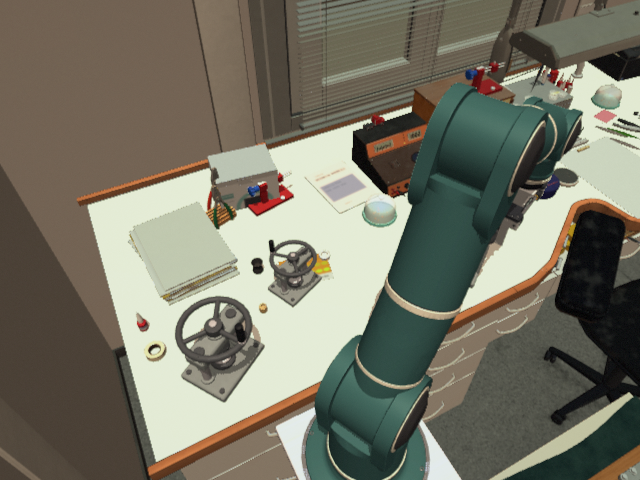

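Run:
```python
import cv2
a=cv2.imread("pics/top0.png")[190:310,220:350];b=cv2.imread("pics/scene0.png")[210:330,220:350]
cv2.imwrite("pics/crop0.png",cv2.resize(cv2.hconcat([a,b]),None,fx=3,fy=3,interpolation=cv2.INTER_CUBIC))
```

```text
(no output)
```

View pics/crop0.png

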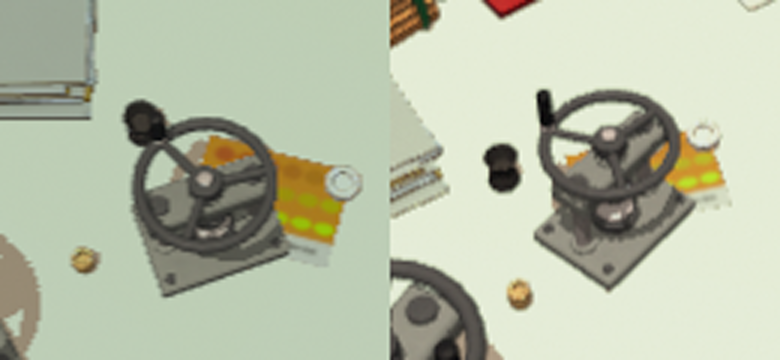

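Three wheels stand in the picture, at top-camera pixels (177,293), (288,250) and (478,300). The middle one is clearly the smallest: its rim spans about 52 px, or 132 mm, which matches the description, and the other two are larger. Its handle is the black post near (273,233), beside the eye loupe at (267,230). Next I fit the hub and the handle angle with an overlay.

```bash
cat >> h.py <<'E'
def hfit(im,c,phis,z=(.134,.172)):
    """mean darkness along the projected handle body for each angle"""
    g=im["pixels"].max(2).astype(float); out=[]
    for p in phis:
        q=[]
        for zz in np.linspace(z[0],z[1],8):
            for w in(-.004,0,.004):
              for v in(-.004,0,.004):
                x=[c[0]+.06*np.cos(p)+w,c[1]+.06*np.sin(p)+v,zz]
                u=np.array(proj(im,x),np.float32); q.append(cv2.remap(g.astype(np.float32),u[:1].reshape(1,1),u[1:].reshape(1,1),1)[0,0])
        out.append(np.mean(q))
    return np.array(out)
E
python3 - <<'E'
from h import *
c=np.array([.506,-.0485,.122]); a=np.linspace(0,2*np.pi,721)
tiles=[]
for n in("top","scene"):
    im=robot.get_image(n)
    # rim fit: shift centre for darkest circle (inner/outer background brighter)
    g=cv2.GaussianBlur(im["pixels"],(0,0),.7).max(2).astype(np.float32)
    best=[]
    for dx in np.arange(-.008,.0081,.001):
        for dy in np.arange(-.008,.0081,.001):
            P=[proj(im,[c[0]+dx+.06*np.cos(t),c[1]+dy+.06*np.sin(t),.124]) for t in a[::12]]
            P=np.array(P,np.float32); best.append((cv2.remap(g,P[:,0],P[:,1],1).mean(),dx,dy))
    best.sort(); print(n,np.round(best[:4],4))
    cc=c[:2]+np.mean([b[1:] for b in best[:4]],0)
    d=np.degrees(np.arange(0,2*np.pi,np.pi/90)); f=hfit(im,cc,np.radians(d)); k=np.argsort(f)[:8]; print(cc,d[k].round(),f[k].round())
    S=6;u0=np.array(proj(im,c));o=(u0-[33,45]).astype(int)
    t=cv2.resize(im["pixels"][o[1]:o[1]+90,o[0]:o[0]+66,::-1],None,fx=S,fy=S,interpolation=cv2.INTER_CUBIC)
    pt=lambda x:tuple(int(v) for v in (np.array(proj(im,x))-o+.5)*S)
    for s in a[::20]: cv2.circle(t,pt([cc[0]+.06*np.cos(s),cc[1]+.06*np.sin(s),.124]),1,(0,0,255),-1)
    p=np.radians(d[k[0]])
    for z in(.13,.174): cv2.circle(t,pt([cc[0]+.06*np.cos(p),cc[1]+.06*np.sin(p),z]),3,(0,255,0),-1)
    cv2.circle(t,pt([*cc,.137]),3,(255,0,0),-1); tiles.append(t)
cv2.imwrite("pics/ov.png",cv2.hconcat(tiles))
E
```

```text
top [[ 7.74152e+01 -5.00000e-03 -8.00000e-03]
 [ 7.76330e+01 -4.00000e-03 -8.00000e-03]
 [ 7.76424e+01 -6.00000e-03 -8.00000e-03]
 [ 7.81958e+01 -3.00000e-03 -8.00000e-03]]
[ 0.5015 -0.0565] [46. 48. 50. 44. 52. 54. 56. 58.] [30. 31. 34. 34. 37. 40. 43. 46.]
scene [[ 8.21613e+01 -6.00000e-03 -5.00000e-03]
 [ 8.24529e+01 -7.00000e-03 -5.00000e-03]
 [ 8.25273e+01 -6.00000e-03 -4.00000e-03]
 [ 8.25627e+01 -6.00000e-03 -6.00000e-03]]
[ 0.49975 -0.0535 ] [44. 46. 42. 48. 40. 50. 52. 38.] [34. 37. 42. 46. 56. 59. 73. 75.]
```

View pics/ov.png

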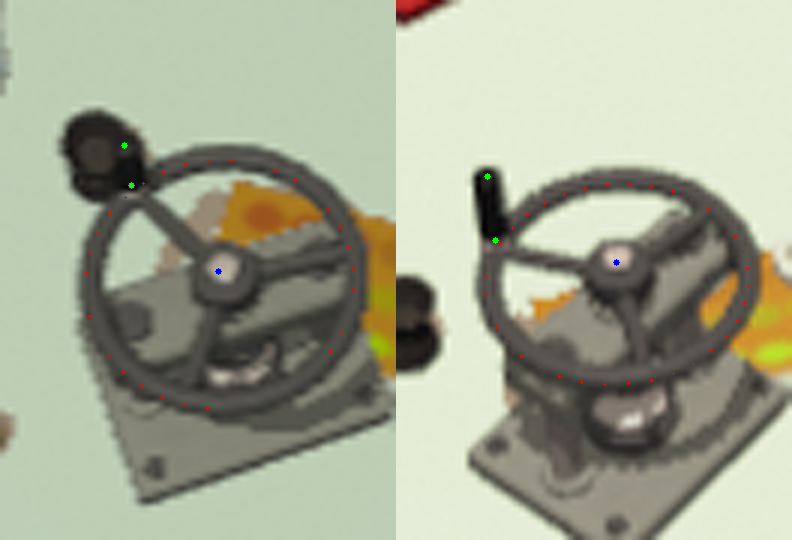

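The overlay fits both views: hub at about (0.501, -0.055), handle at about 45° (0.5425, -0.0125). I raise the tool, shut the fingers and travel to a point behind the handle.

```bash
python3 -m inch '[[0,0,-0.1,0,0,0],[0,0,-0.2,0,0,0],[0,0,-0.2,0,0,0],[0.797,-0.707,-0.2,0,0,0.1339],[0.797,-0.707,-0.2,0,0,0.1339],[0.797,-0.707,-0.2,0,0,0.1339],[0.797,-0.707,-0.2,0,0,0.1339],[0.797,-0.707,-0.2,0,0,0.1339],[0.797,-0.707,-0.2,0,0,0.1339],[0.797,-0.707,-0.2,0,0,0.1339],[0.797,-0.707,-0.2,0,0,0.1339],[0.797,-0.707,-0.2,0,0,0.1339]]' 0 20
python3 -c "
from rig import robot;s=robot.sense();print(s['eef_pos'],s['tcp_rot'],s['joints'])"
```

```text
time_s: 2.0
eef_pos: [0.4393, -0.1625, 0.3258]
tcp_rot: [[1.0, -0.0, 0.001], [-0.0, -1.0, -0.0], [0.001, 0.0, -1.0]]
ft_force: [1.3, -0.3, 0.1]
grip_width: 0.022
grip_force: 0.0
[ 0.43925394 -0.16246915  0.32582579] [[ 9.99999793e-01 -3.98958009e-05  6.42850004e-04]
 [-3.95875764e-05 -9.99999884e-01 -4.79471254e-04]
 [ 6.42869059e-04  4.79445706e-04 -9.99999678e-01]] [ 32.65192534   2.35253708 -16.60216486 103.90966825   0.71669144
  73.79396679 -74.13881537]
```

```bash
python3 -m inch '[[0.131,-0.29,0,0,0,0],[0.131,-0.29,0,0,0,0],[0.131,-0.29,0,0,0,0],[0.131,-0.29,0,0,0,0],[0.131,-0.29,0,0,0,0],[0.131,-0.29,0,0,0,0],[0.131,-0.29,0,0,0,0]]'
```

```text
time_s: 2.7
eef_pos: [0.5172, 0.0085, 0.3254]
tcp_rot: [[1.0, -0.001, -0.0], [-0.001, -1.0, -0.0], [-0.0, 0.0, -1.0]]
ft_force: [0.1, -0.3, 0.4]
grip_width: 0.007
grip_force: 0.0
```

```bash
python3 -m inch '[[0,-0.006,0,0,0,0],[0,-0.006,0.08,0,0,0],[0,-0.006,0.16,0,0,0],[0,-0.006,0.23,0,0,0],[0,-0.006,0.28,0,0,0],[0,-0.006,0.305,0,0,0],[0,-0.006,0.305,0,0,0],[0,-0.006,0.305,0,0,0]]'
python3 - <<'E'
from h import *
T=[]
for n in("top","scene"):
    im=robot.get_image(n); u=np.array(proj(im,[.50,-.055,.13])).astype(int)-[50,60]
    T.append(cv2.resize(im["pixels"][u[1]:u[1]+120,u[0]:u[0]+100,::-1],None,fx=4,fy=4,interpolation=cv2.INTER_CUBIC))
cv2.imwrite("pics/c1.png",cv2.hconcat(T))
E
```

```text
time_s: 3.5
eef_pos: [0.5177, 0.0129, 0.1432]
tcp_rot: [[1.0, -0.001, 0.0], [-0.001, -1.0, 0.0], [0.0, -0.0, -1.0]]
ft_force: [-0.2, -0.3, 1.0]
grip_width: 0.007
grip_force: 0.0
```

View pics/c1.png

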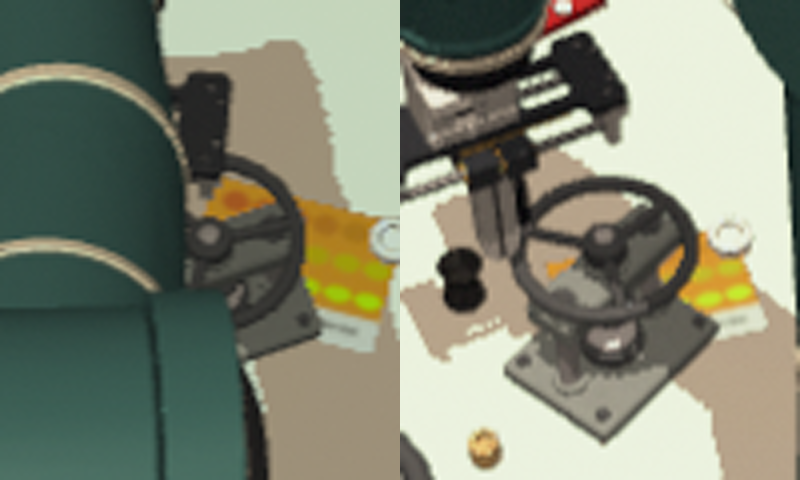

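```bash
python3 -m inch '[[0.003,0.003,0,0,0,0],[0.006,0.006,0,0,0,0],[0.0095,0.0095,0,0,0,0],[0.0095,0.0095,0,0,0,0]]'; python3 -m inch '[[0.0012,0.0012,0,0,0,0],[0.0024,0.0024,0,0,0,0],[0.0024,0.0024,0,0,0,0]]';python3 -m inch '[[0.0012,0.0012,0,0,0,0],[0.0024,0.0024,0,0,0,0],[0.0024,0.0024,0,0,0,0]]'
```

```text
time_s: 4.0
eef_pos: [0.5235, 0.0071, 0.1426]
tcp_rot: [[1.0, -0.0, 0.0], [-0.0, -1.0, -0.0], [0.0, 0.0, -1.0]]
ft_force: [-1.2, -0.0, -0.6]
grip_width: 0.007
grip_force: 0.0
time_s: 4.3
eef_pos: [0.5246, 0.006, 0.1424]
tcp_rot: [[1.0, 0.0, -0.0], [0.0, -1.0, 0.0], [-0.0, -0.0, -1.0]]
ft_force: [-0.6, -0.6, -0.5]
grip_width: 0.001
grip_force: 0.0
time_s: 4.6
eef_pos: [0.5261, 0.0045, 0.1425]
tcp_rot: [[1.0, -0.0, -0.0], [-0.0, -1.0, 0.0], [-0.0, -0.0, -1.0]]
ft_force: [-0.3, -1.0, -0.2]
grip_width: 0.006
grip_force: 0.0
```

```bash
f(){ grep -E 'eef|ft_f'; }
python3 -m inch '[[0.0012,0.0012,0,0,0,0],[0.0012,0.0012,0,0,0,0]]'|f;python3 -m inch '[[0.0012,0.0012,0,0,0,0],[0.0012,0.0012,0,0,0,0]]'|f;python3 -m inch '[[0.0012,0.0012,0,0,0,0],[0.0012,0.0012,0,0,0,0]]'|f;python3 -m inch '[[0.0012,0.0012,0,0,0,0],[0.0012,0.0012,0,0,0,0]]'|f
```

```text
eef_pos: [0.5268, 0.0038, 0.1425]
ft_force: [-0.0, 0.4, -0.4]
eef_pos: [0.5275, 0.0031, 0.1425]
ft_force: [0.6, -0.1, -1.2]
eef_pos: [0.5282, 0.0024, 0.1424]
ft_force: [-0.0, -0.1, -0.5]
eef_pos: [0.529, 0.0017, 0.1425]
ft_force: [-0.6, -0.9, 0.3]
```

```bash
f(){ grep -E 'eef|ft_f'; }
python3 -m inch '[[0.0012,0.0012,0,0,0,0],[0.0012,0.0012,0,0,0,0]]'|f;python3 -m inch '[[0.0012,0.0012,0,0,0,0],[0.0012,0.0012,0,0,0,0]]'|f;python3 -m inch '[[0.0012,0.0012,0,0,0,0],[0.0012,0.0012,0,0,0,0]]'|f
python3 - <<'E'
from h import *
im=robot.get_image("scene"); u=np.array(proj(im,[.53,-.02,.15])).astype(int)-[30,30]
cv2.imwrite("pics/c2.png",cv2.resize(im["pixels"][u[1]:u[1]+60,u[0]:u[0]+60,::-1],None,fx=8,fy=8,interpolation=cv2.INTER_CUBIC))
d=np.arange(20,60,2); print(d,hfit(im,[.501,-.055],np.radians(d)).round())
E
```

```text
eef_pos: [0.5296, 0.001, 0.1424]
ft_force: [-0.6, 1.6, 0.8]
eef_pos: [0.5303, 0.0003, 0.1424]
ft_force: [-0.9, 1.4, 0.7]
eef_pos: [0.5311, -0.0005, 0.1424]
ft_force: [-1.5, 0.9, 1.2]
[20 22 24 26 28 30 32 34 36 38 40 42 44 46 48 50 52 54 56 58] [166. 166. 164. 157. 148. 138. 129. 120. 112. 105. 101.  99.  98.  97.
  95.  94.  93.  93.  92.  92.]
```

View pics/c2.png

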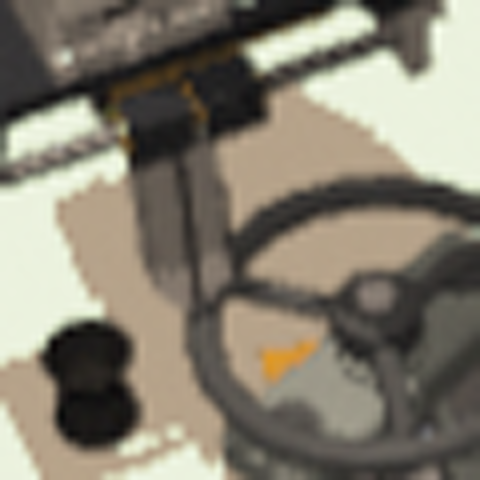

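```bash
cat > plan.py <<'E'
from h import *
import sys
c=np.array([.501,-.0555]); 
def d(t):  # finger centre to post centre along t, finger half sizes 8 x 12.5, post r 7
    lo,hi=0,.04
    for _ in range(40):
        m=(lo+hi)/2; q=np.maximum(np.abs(m*t)-[.008,.0125],0); lo,hi=(m,hi) if np.hypot(*q)<.007 else (lo,m)
    return lo
def P(deg):
    p=np.radians(deg); t=np.array([np.sin(p),-np.cos(p)]); return c+.06*np.array([np.cos(p),np.sin(p)])-t*d(t)
def rows(p0,degs): return [[round(float((P(a)-p0)[0]/.6),3),round(float(-(P(a)-p0)[1]/.6),3)] for a in degs]
E
python3 - <<'E'
from plan import *
p=np.array(robot.sense()["eef_pos"][:2]); print(p,P(45),P(42))
a=[41-8*k for k in range(46)]
for i in range(0,36,12): print(a[i],a[i+11]); print(rows(p if i==0 else P(a[i-1]),a[i:i+12]))
E
```

```text
[ 5.31064567e-01 -4.55631720e-04] [0.52876761 0.0015852 ] [5.31395685e-01 4.10764428e-04]
41 -47
[[0.002, -0.001], [0.014, 0.007], [0.025, 0.017], [0.036, 0.03], [0.044, 0.044], [0.049, 0.057], [0.053, 0.071], [0.055, 0.085], [0.056, 0.098], [0.054, 0.112], [0.05, 0.127], [0.043, 0.142]]
-55 -143
[[-0.011, 0.014], [-0.023, 0.026], [-0.035, 0.036], [-0.049, 0.043], [-0.063, 0.049], [-0.077, 0.052], [-0.09, 0.053], [-0.104, 0.053], [-0.116, 0.051], [-0.128, 0.049], [-0.139, 0.045], [-0.151, 0.039]]
-151 -239
[[-0.012, -0.009], [-0.023, -0.021], [-0.032, -0.034], [-0.039, -0.048], [-0.043, -0.062], [-0.046, -0.076], [-0.048, -0.089], [-0.047, -0.102], [-0.045, -0.117], [-0.039, -0.132], [-0.03, -0.147], [-0.018, -0.16]]
```

```bash
python3 -m inch '[[0.004,0.002,0,0,0,0],[0.014,0.007,0,0,0,0],[0.025,0.017,0,0,0,0],[0.036,0.03,0,0,0,0],[0.044,0.044,0,0,0,0],[0.049,0.057,0,0,0,0],[0.053,0.071,0,0,0,0],[0.055,0.085,0,0,0,0],[0.056,0.098,0,0,0,0],[0.054,0.112,0,0,0,0],[0.05,0.127,0,0,0,0],[0.043,0.142,0,0,0,0]]'
python3 - <<'E'
from plan import *
print(P(-47))
T=[]
for n in("top","scene"):
    im=robot.get_image(n); d=np.arange(-80,-20,2);f=hfit(im,c,np.radians(d));k=np.argsort(f)[:5];print(n,d[k],f[k].round())
    u=np.array(proj(im,[.50,-.055,.13])).astype(int)-[50,60]
    T.append(cv2.resize(im["pixels"][u[1]:u[1]+120,u[0]:u[0]+100,::-1],None,fx=4,fy=4,interpolation=cv2.INTER_CUBIC))
cv2.imwrite("pics/c3.png",cv2.hconcat(T))
E
```

```text
time_s: 7.25
eef_pos: [0.5566, -0.0862, 0.1424]
tcp_rot: [[1.0, 0.0, 0.0], [0.0, -1.0, 0.0], [0.0, -0.0, -1.0]]
ft_force: [0.4, 3.1, -0.7]
grip_width: 0.001
grip_force: 1.3
[ 0.55678596 -0.0855184 ]
top [-80 -78 -76 -74 -72] [60. 60. 61. 61. 62.]
scene [-50 -52 -48 -54 -46] [32. 35. 43. 53. 61.]
```

View pics/c3.png

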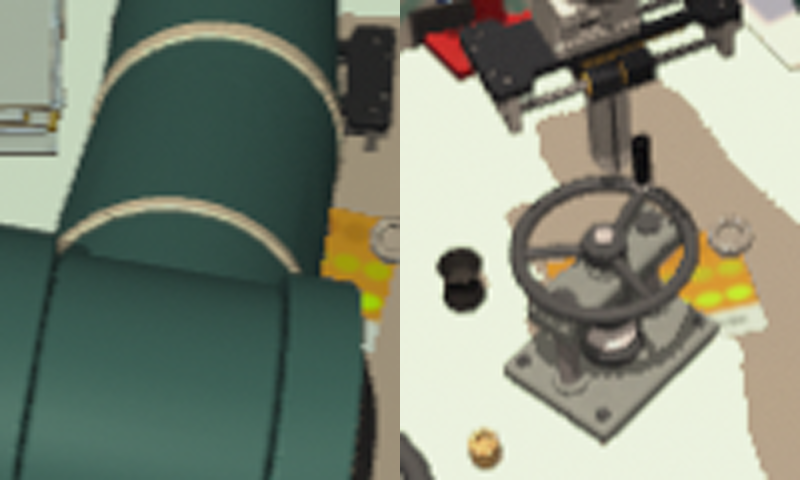

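The handle is now at about -50°, pushed as planned. I carry on round.

```bash
python3 -m inch '[[-0.011,0.014,0,0,0,0],[-0.023,0.026,0,0,0,0],[-0.035,0.036,0,0,0,0],[-0.049,0.043,0,0,0,0],[-0.063,0.049,0,0,0,0],[-0.077,0.052,0,0,0,0],[-0.09,0.053,0,0,0,0],[-0.104,0.053,0,0,0,0],[-0.116,0.051,0,0,0,0],[-0.128,0.049,0,0,0,0],[-0.139,0.045,0,0,0,0],[-0.151,0.039,0,0,0,0]]'
python3 - <<'E'
from plan import *
print(P(-143),np.array(robot.sense()["eef_pos"]))
im=robot.get_image("scene"); d=np.arange(-190,-100,2);f=hfit(im,c,np.radians(d));k=np.argsort(f)[:5];print(d[k],f[k].round())
E
```

```text
time_s: 8.55
eef_pos: [0.4656, -0.109, 0.1424]
tcp_rot: [[1.0, -0.0, -0.0], [-0.0, -1.0, -0.0], [-0.0, 0.0, -1.0]]
ft_force: [1.4, -1.7, 0.6]
grip_width: 0.006
grip_force: 0.9
[ 0.4661443  -0.10894334] [ 0.46556073 -0.10900179  0.14238124]
[-148 -146 -150 -144 -152] [29. 31. 32. 35. 38.]
```

```bash
python3 -m inch '[[-0.012,-0.009,0,0,0,0],[-0.023,-0.021,0,0,0,0],[-0.032,-0.034,0,0,0,0],[-0.039,-0.048,0,0,0,0],[-0.043,-0.062,0,0,0,0],[-0.046,-0.076,0,0,0,0],[-0.048,-0.089,0,0,0,0],[-0.047,-0.102,0,0,0,0],[-0.045,-0.117,0,0,0,0],[-0.039,-0.132,0,0,0,0],[-0.03,-0.147,0,0,0,0],[-0.018,-0.16,0,0,0,0]]'
python3 - <<'E'
from plan import *
p=np.array(robot.sense()["eef_pos"][:2]);print(P(-239),p)
im=robot.get_image("scene"); d=np.arange(-290,-200,2);f=hfit(im,c,np.radians(d));k=np.argsort(f)[:5];print(d[k],f[k].round())
a=[-245,-252,-259,-266,-273,-280,-286,-292,-297,-301,-304,-306];print(rows(p,a));print(P(-306),P(-315))
E
```

```text
time_s: 9.8
eef_pos: [0.4558, -0.012, 0.1424]
tcp_rot: [[1.0, 0.001, -0.0], [0.001, -1.0, 0.0], [-0.0, -0.0, -1.0]]
ft_force: [-2.1, -0.6, 0.7]
grip_width: 0.003
grip_force: 1.2
[ 0.45509772 -0.01308287] [ 0.45580385 -0.01203363]
[-202 -204 -206 -270 -272] [81. 83. 86. 89. 90.]
[[0.008, -0.007], [0.019, -0.015], [0.031, -0.021], [0.043, -0.026], [0.056, -0.029], [0.068, -0.03], [0.078, -0.031], [0.088, -0.03], [0.096, -0.029], [0.102, -0.028], [0.106, -0.027], [0.109, -0.027]]
[0.52126712 0.00393916] [0.52876761 0.0015852 ]
```

```bash
python3 -m inch '[[0.008,-0.007,0,0,0,0],[0.019,-0.015,0,0,0,0],[0.031,-0.021,0,0,0,0],[0.043,-0.026,0,0,0,0],[0.056,-0.029,0,0,0,0],[0.068,-0.03,0,0,0,0],[0.078,-0.031,0,0,0,0],[0.088,-0.03,0,0,0,0],[0.096,-0.029,0,0,0,0],[0.102,-0.028,0,0,0,0],[0.106,-0.027,0,0,0,0],[0.109,-0.027,0,0,0,0]]'
```

```text
time_s: 11.05
eef_pos: [0.5209, 0.003, 0.1424]
tcp_rot: [[1.0, -0.0, -0.0], [-0.0, -1.0, 0.0], [-0.0, -0.0, -1.0]]
ft_force: [-2.7, -0.8, 0.1]
grip_width: 0.006
grip_force: 1.3
```

```bash
python3 -m inch '[[0.004,0.0005,0,0,0,0],[0.008,0.001,0,0,0,0],[0.011,0.0015,0,0,0,0],[0.013,0.002,0,0,0,0],[0.013,0.002,0,0,0,0],[0.013,0.002,0,0,0,0]]'; python3 -m inch '[[-0.01,-0.01,0,0,0,0],[-0.03,-0.03,0,0,0,0],[-0.03,-0.03,0,0,0,0],[-0.03,-0.03,-0.08,0,0,0],[-0.03,-0.03,-0.16,0,0,0],[-0.03,-0.03,-0.25,0,0,0],[-0.03,-0.03,-0.3,0,0,0],[-0.03,-0.11,-0.3,0,0,0],[-0.03,-0.19,-0.3,0,0,0],[-0.03,-0.27,-0.3,0,0,0],[-0.03,-0.27,-0.3,0,0,0],[-0.03,-0.27,-0.3,0,0,0]]'
python3 - <<'E'
from plan import *
T=[]
for n in("top","scene"):
    im=robot.get_image(n); d=np.arange(30,60,1);im0=dict(im,pixels=cv2.imread(f"pics/{n}0.png")[:,:,::-1])
    for I in(im0,im):
        f=hfit(I,c,np.radians(d));k=np.argsort(f)[:5];print(n,d[k],f[k].round())
        u=np.array(proj(I,[.525,-.03,.15])).astype(int)-[32,32]
        if n=="scene":T.append(cv2.resize(I["pixels"][u[1]:u[1]+64,u[0]:u[0]+64,::-1],None,fx=6,fy=6,interpolation=cv2.INTER_CUBIC))
cv2.imwrite("pics/c4.png",cv2.hconcat(T))
E
```

```text
time_s: 11.65
eef_pos: [0.5288, 0.0021, 0.1426]
tcp_rot: [[1.0, 0.0, 0.0], [0.0, -1.0, 0.0], [0.0, -0.0, -1.0]]
ft_force: [-1.1, -0.2, 0.7]
grip_width: 0.003
grip_force: 0.3
time_s: 12.85
eef_pos: [0.51, 0.1651, 0.3224]
tcp_rot: [[1.0, 0.003, -0.0], [0.003, -1.0, 0.0], [-0.0, -0.0, -1.0]]
ft_force: [0.5, -0.3, -0.4]
grip_width: 0.001
grip_force: 0.0
top [45 46 44 47 48] [30. 30. 31. 31. 33.]
top [46 47 45 48 49] [25. 25. 26. 26. 27.]
scene [47 48 46 49 50] [34. 35. 36. 37. 39.]
scene [49 48 50 47 51] [31. 31. 32. 33. 35.]
```

View pics/c4.png

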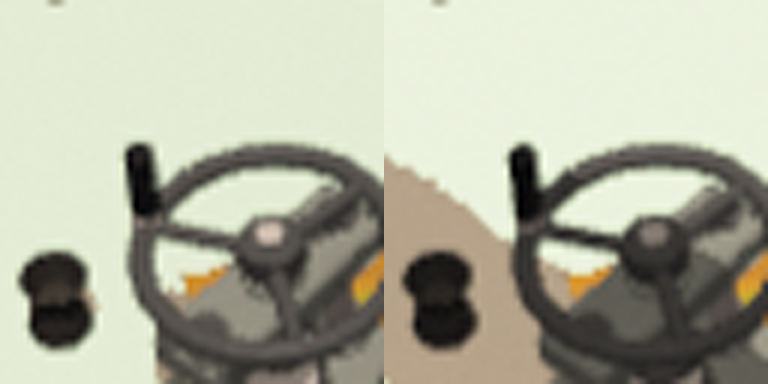

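Run:
```python
from plan import *
im=robot.get_image("scene");g0=cv2.imread("pics/scene0.png").max(2).astype(float);g1=im["pixels"].max(2).astype(float)
u=np.array(proj(im,[c[0]+.0424,c[1]+.0424,.16])).astype(int)
for y in range(u[1]-6,u[1]+3):
    r=[]
    for g in(g0,g1):
        s=g[y,u[0]-7:u[0]+8]; w=np.clip(s.max()-20-s,0,None)  # darkness relative to local background
        bg=np.median(np.r_[s[:3],s[-3:]]); w=np.clip((bg-s)/bg-.15,0,None); r.append((w*np.arange(15)).sum()/w.sum())
    print(y,np.round(r,2))
a=np.array(proj(im,[c[0]+.06*np.cos(.785),c[1]+.06*np.sin(.785),.155]));b=np.array(proj(im,[c[0]+.06*np.cos(.82),c[1]+.06*np.sin(.82),.155]));print("px per 2deg",b-a)
# template sub-pixel shift of rim spoke/handle patch
t=g0[u[1]-12:u[1]+8,u[0]-8:u[0]+9].astype(np.float32)
for y in(0,): 
    p=g1[u[1]-12:u[1]+8,u[0]-8:u[0]+9].astype(np.float32)
    print(cv2.phaseCorrelate((t<60).astype(np.float32)*1,(p<60).astype(np.float32)*1,cv2.createHanningWindow((17,20),cv2.CV_32F)))
```

```text
238 [nan nan]
239 [ 7. nan]
240 [6.76 6.8 ]
241 [6.69 6.64]
242 [6.75 6.59]
243 [6.83 6.72]
244 [7.51 7.36]
245 [8.19 8.32]
246 [8.43 8.88]
px per 2deg [-0.27732427  0.55060174]
((-0.05761826458203956, 0.5466823296573704), 0.9601695080598195)<stdin>:8: RuntimeWarning: invalid value encountered in scalar divide
```

The cameras and the contact point both put the handle about 1.3° short. I go back and add the last ~1.3 mm.

```bash
python3 -m inch '[[0,0.08,0,0,0,0],[0,0.16,0,0,0,0],[0,0.24,0,0,0,0],[0,0.24,0.08,0,0,0],[0,0.24,0.16,0,0,0],[0,0.24,0.24,0,0,0],[0,0.24,0.3,0,0,0],[0,0.24,0.3,0,0,0],[0.02,0.26,0.3,0,0,0],[0.025,0.265,0.3,0,0,0],[0.025,0.265,0.3,0,0,0],[0.025,0.265,0.3,0,0,0]]'
```

```text
time_s: 14.2
eef_pos: [0.5261, 0.0049, 0.1435]
tcp_rot: [[1.0, -0.0, 0.001], [-0.0, -1.0, -0.0], [0.001, 0.0, -1.0]]
ft_force: [-0.0, 0.3, 0.8]
grip_width: 0.004
grip_force: 0.0
```

```bash
python3 -m inch '[[0.002,0.002,0,0,0,0],[0.004,0.004,0,0,0,0],[0.005,0.005,0,0,0,0],[0.006,0.006,0,0,0,0],[0.006,0.006,0,0,0,0],[0.006,0.006,0,0,0,0]]'; python3 -m inch '[[-0.01,-0.01,0,0,0,0],[-0.03,-0.03,0,0,0,0],[-0.03,-0.03,0,0,0,0],[-0.03,-0.03,-0.08,0,0,0],[-0.03,-0.03,-0.16,0,0,0],[-0.03,-0.03,-0.25,0,0,0],[-0.03,-0.03,-0.3,0,0,0],[-0.03,-0.11,-0.3,0,0,0],[-0.03,-0.19,-0.3,0,0,0],[-0.03,-0.27,-0.3,0,0,0],[-0.03,-0.27,-0.3,0,0,0],[-0.03,-0.27,-0.3,0,0,0]]'
python3 - <<'E'
from plan import *
for n in("top","scene"):
    im=robot.get_image(n); d=np.arange(30,60,.5);im0=dict(im,pixels=cv2.imread(f"pics/{n}0.png")[:,:,::-1])
    for I in(im0,im):
        f=hfit(I,c,np.radians(d));k=np.argsort(f)[:5];print(n,d[k],f[k].round(1))
    for l in("brass_die","steel_die","eye_loupe"):
        for r in robot.spot_point(n,l)[:1]: print(l,np.round(r["uv"]),atz(im,r["uv"],0).round(3))
E
```

```text
time_s: 14.8
eef_pos: [0.5292, 0.0015, 0.1424]
tcp_rot: [[1.0, 0.0, -0.0], [0.0, -1.0, 0.0], [-0.0, -0.0, -1.0]]
ft_force: [-1.5, -0.4, 0.8]
grip_width: 0.004
grip_force: 0.5
time_s: 16.0
eef_pos: [0.5106, 0.1645, 0.3223]
tcp_rot: [[1.0, 0.003, -0.0], [0.003, -1.0, -0.0], [-0.0, 0.0, -1.0]]
ft_force: [0.4, -0.3, -0.1]
grip_width: 0.007
grip_force: 0.0
top [45.  45.5 44.5 46.  46.5] [29.9 30.1 30.2 30.3 30.8]
top [46.  45.5 46.5 45.  47. ] [23.9 24.  24.1 24.3 24.6]
brass_die [245. 279.] [0.458 0.068 0.   ]
steel_die [334. 252.] [ 0.558 -0.184  0.   ]
eye_loupe [266. 235.] [0.602 0.021 0.   ]
scene [47.5 47.  48.  46.5 48.5] [34.3 34.3 34.7 34.8 35.4]
scene [48.5 48.  49.  47.5 49.5] [30.6 30.7 31.1 31.2 31.9]
brass_die [257. 271.] [0.601 0.023 0.   ]
steel_die [325. 254.] [ 0.567 -0.187  0.   ]
eye_loupe [256. 271.] [0.603 0.025 0.   ]
```

```bash
python3 -c "
from rig import robot;print(robot.job_done())"
```

```text
the job is handed in; nothing more can be done
None
```

I pushed the small press's handle clockwise through one full turn; in the camera images it sits within about 1° of where it began. The arm is clear, nothing else was touched, and I handed the job in at about 16 s.

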